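# Put cooling water on the bench heat exchanger

### The job

Put the cooling water on: first shut the drain cock on the front branch by swinging its lever clockwise until it stands square across its little pipe. Then open the supply stop valve all the way, turning its hand wheel anticlockwise for a few turns until it comes up against its stop, and back the wheel off a quarter turn so that it cannot seize open. Leave the return lever by the exchanger as it is and do not disturb the labware.

Things in the scene. Friction and masses are not known exactly. Their poses are not given: they have to be found in the camera images.
- station: Cooling-water station fixed to the bench; origin on the bench under the 42 mm main pipe, whose axis is 110 mm up and runs along y from the supply riser (y -265 mm) to the upright heat exchanger (y 245 to 304 mm, 289 mm high). z up, -x is its front. A gauge 201 mm high stands at y 150 mm; a 27 mm return pipe runs backwards at y 192 mm, 260 mm up.
- wheel (a joint): Turn of the stop valve's hand wheel (rad): 0 shut; grows anticlockwise seen from above (opening); hard stop, fully open, at 18.5, just under three turns. Starts throttled, two turns or more from the open stop. Stiff to turn (about 0.25 to 0.35 N m), stays where it is left, does not rise or fall.
- wheel_hub (a point): Centre of the wheel on its upright axis, at mid height of rim and spokes, 235 mm up, over the main pipe at station y -125 mm. Dark iron, 160 mm across, level: rim 14 mm thick, hub 34 mm across with a nut to 21 mm above mid height. Between hub and rim three windows 49 mm wide radially that shut fingers can enter; under them it is free for 48 mm outside a stem of 15 mm radius.
- wheel_spoke (a point): Middle of one of the wheel's three straight round spokes (12 mm thick, 120 degrees apart), 43 mm from the axis, at mid height; turns with the wheel.
- drain_lever (a joint): Turn of the drain cock's lever (rad): 0 open, in line with its branch pipe, pointing to the station's front (-x); grows clockwise seen from above; 1.571 shut, square across the branch, pointing along station +y; hard stops at both ends. Starts open or nearly so. Friction about 0.2 N m, stays where it is left.
- drain_lever_pivot (a point): Upright axis of the drain lever at mid height of its handle, 151 mm up. The cock sits on a 27 mm pipe (axis 110 mm up, top 124 mm) that branches from the main pipe to the front at station y 50 mm and bends down at station x -118 mm; the cock's body is 130 mm high.
- drain_lever_grip (a point): Point in the middle of the drain lever's handle, 80 mm from the pivot, at mid height. The handle is a grey sleeve 82 mm long, 20 mm wide, 13 mm high on a flat bar; its end is 107 mm from the pivot.
- return_lever (a joint): Turn of the return valve's lever, rad: 0 = open, in line with the return pipe, pointing to the station's back. The same kind of lever as the drain's, but high up (300 mm) by the exchanger. Stays open.
- beaker: White plastic beaker, 72 mm wide, 62 mm high, under the drain's mouth; origin under its centre.
- rack: Green tube rack with tubes, 75 x 180 mm, 85 mm high, in front of the stop valve; origin under its centre.
- media_bottle: Glass screw-cap bottle, 70 mm wide, 140 mm high, behind the main pipe; origin under its centre.
- tip_box: Pipette-tip box 87 x 127 mm, 68 mm high, left of the drain cock; origin under its centre.
- white_bottle: White plastic bottle, 94 mm wide, 200 mm high, to the left; origin under its centre.
- large_bottle: Glass screw-cap bottle, 86 mm wide, 180 mm high, to the right; origin under its centre.
- amber_bottle: Amber glass bottle, 72 mm wide, 150 mm high, to the right; origin under its centre.

How it is judged (in metres and radians):
On the way, in this order (a step that is already met when the one before it is completed fails the run):
1. the drain cock is shut: its lever stands square across the branch (within 10 degrees) (value of joint drain_lever above 1.396 rad), for 0.2 s.
2. the stop valve's wheel is up against its open stop (within 3 degrees) (value of joint wheel above 18.45 rad), for 0.1 s.
At the end, for the whole second after the job is handed in: The wheel rests a quarter turn (90 degrees, give or take 23) back from its open stop, the drain lever stands square across its branch within 10 degrees, and the return lever is still in line with its pipe within 11 degrees (value of joint wheel between 16.53 and 17.33 rad and velocity of joint wheel between -0.05 and 0.05 rad/s and value of joint drain_lever above 1.396 rad and value of joint return_lever below 0.2 rad); the robot touches nothing.
It fails at once if the return lever is swung (value of joint return_lever above 0.3 rad).
It fails at once if a piece of labware is moved by more than 40 mm (distance of any of beaker, rack, media_bottle, tip_box, white_bottle, large_bottle, amber_bottle from where it was at the start of the episode above 0.04 m).
It fails at once if a piece of labware is tipped over (angle between any of beaker, rack, media_bottle, tip_box, white_bottle, large_bottle, amber_bottle's own z axis and vertical above 0.6 rad).
It also fails if it takes over 72 s, if anything falls off the work surface, if the arm or the gripper's body presses on something with over 40 N, if the wrist force passes 120 N, or if a joint passes its speed limit or range.

### The arm

A 6-joint arm with a two-finger parallel gripper is mounted at the origin on the work surface. World frame = base frame: x ahead of the robot, y to its left, z up, the work surface at z = 0. Lengths are in m, angles in degrees, forces in N, time in s.
With the tool pointing down it reaches from about 0.3 to 0.75 m from the base axis. Payload 8.5 kg.
Tool frame: the origin (TCP) lies midway between the tips of the shut fingers; the grasp point (between the pads) lies 19 mm behind it; z points along the fingers, y is the line along which they close (so a half turn about z gives the same grasp; the last joint's range is limited). The gripper opens to 85 mm and grips with 20 to 120 N. Pads are 22 mm wide; open, the fingers measure 114 mm over their backs; the gripper's body (76 mm by 85 mm) begins 54 mm behind the grasp point. The pads swing forward as they close: fully open they stand 13 mm farther back than shut.
Start: joints at [-12.336, 21.807, 74.336, -0, 83.858, -12.336], TCP at [0.55, 0, 0.192] pointing down, gripper open.
Joint ranges: [-178.18, 178.18], [-50.72, 133.34], [12.68, 142.11], [-81.47, 261.47], [9.98, 163.14], [-165.26, 165.26]. Speed limits (degrees/s): [136.94, 136.94, 180, 180, 180, 180].

### API

Orientations are given as a 3x3 rotation matrix whose columns are the frame's x, y, z axes.
In Python, from bench import monitor, imaging, workorder gives the robot as it stands. The module is installed in compiled form; this text tells all that it offers.
- The arm moves only by the tool jog_arm, never from a script. Its argument "deltas" is a list of rows, each a list of 2 entries, a list of its own where there are three numbers: the shift along the world's x, y, z in cm, then the turn, a rotation vector about the world's x, y, z in rad. A call has exactly 10 rows; each row shifts and turns the commanded pose from where the row before left it; what a row does not reach is not made up. A row lasts 1/8 s, in which the tool goes at most 62.5 mm and 10.7 degrees, less where a joint would pass 70% of its speed; a pose out of reach is approached as far as the arm can. A call with a gripper value outside its range is refused whole. "grip" is the gripper command: -1 is fully open, 1 is shut, values between are in proportion, set as the call begins (left out, the last holds). The fingers move at their own pace and stop on an object; "force" is the grip in N (left out, the last holds). Time passes only in rows, so rows that do not move let the fingers close, or fill a call up. It gives the time, the measured TCP pose, the force, the opening and the grip force at its end, in the units of the state.
- monitor.get_obs(): the state, without advancing time (a new reading comes with each control period).
- imaging.get_image(name): name is "scene" or "side" or "wrist"; returns the picture (480x640x3 uint8, blue, green, red); there is no depth.
- imaging.camera_info(name): a dict with "fx", "fy", "cx", "cy" (pixels), "position" and "attitude" of the camera in the world. Camera axes: x right, y down, z forward; pixel columns grow to the right and rows downward; lengths in m; the calibration is good to about 2 mm. A picture is of the moment at which its call begins: read the wrist's pose just before it. camera_info takes no time and is no camera call; for the wrist camera it gives the pose at the moment of the call.
- workorder.hand_in(): hands the job in; it is judged then, once.
The state is a dict: "time_s": time; "joint_positions": joint angles; "dq": joint speeds; "joint_torque": joint torques, N m; "tool_pos": TCP position; "tool_rot": TCP orientation; "wrist_force": force on the tool from outside, world axes, zero at the start; "ft_torque": the same for the moment, N m; "opening": opening from 0.0 (shut) to 1.0 (fully open); "grasp_force": force on a finger pad.
Only numpy, scipy, OpenCV 4.12 (cv2) and the standard library are available. Lean on these libraries where they do the work, as an engineer would, in place of code of your own. Each camera call takes 0.05 s, during which the arm holds its last target. There are 200 camera calls.

## Working session

There is one attempt and no reset: what is moved stays moved. The work goes in short steps, Python scripts to look and compute and a tool call to move; the robot and the scene stay as the last step left them, time stands still between calls to the robot, and variables do not carry over. Pictures are saved under pics/ and viewed, at most 12 in all, crops included, and the job is handed in when it is done.

Besides the shell and the picture viewer there is one more tool, called after "Call:" as name(argument=value, ...), one argument or row to a line, values as JSON. jog_arm: Moves the arm, as the interface text tells. Its arguments: {"type":"object","properties":{"deltas":{"type":"array"},"grip":{"type":"number"},"force":{"type":"number"}},"required":["deltas"]}

```bash
mkdir -p pics
python3 - <<'E'
from bench import monitor, imaging
import cv2, numpy as np
o=monitor.get_obs(); print(o)
for n in ("scene","side"):
    im=imaging.get_image(n); cv2.imwrite(f"pics/{n}0.png",im); print(n,imaging.camera_info(n))
E
```

```text
{'time_s': 0.0, 'joint_positions': array([-1.23346393e+01,  2.18423250e+01,  7.43856161e+01, -1.08791590e-03,
        8.38566588e+01, -1.23363634e+01]), 'dq': array([ 0.00973507, -0.09392897,  0.01314315,  0.10218366,  0.00454201,
        0.0643051 ]), 'joint_torque': array([-1.00240642e-03, -4.48466885e+01, -2.31285810e+01, -2.87182611e-04,
        4.73836102e-03,  1.77242771e-05]), 'tool_pos': array([5.49652090e-01, 7.89667132e-05, 1.91294227e-01]), 'tool_rot': array([[-3.19217815e-05,  9.99998953e-01, -1.44649486e-03],
       [ 9.99999955e-01,  3.23513916e-05,  2.96978332e-04],
       [ 2.97024817e-04, -1.44648532e-03, -9.99998910e-01]]), 'wrist_force': array([-0.36219583, -0.68819167,  0.78100789]), 'ft_torque': array([ 0.04512241, -0.011347  , -0.00795291]), 'grasp_force': 0.0, 'opening': 0.9968745057077738}
scene {'fx': 598.1621150197602, 'fy': 598.1621150197602, 'cx': 320.1222218977337, 'cy': 245.19158788653215, 'position': array([ 2.07158166, -0.17918291,  1.28287313]), 'attitude': array([[ 0.11152387,  0.58310627, -0.80470461],
       [ 0.99365426, -0.0535212 ,  0.09892776],
       [ 0.01461664, -0.81063097, -0.58537491]])}
side {'fx': 513.6952057861488, 'fy': 513.6952057861488, 'cx': 324.6312100997103, 'cy': 239.99662722867163, 'position': array([-0.26440306,  0.77239073,  1.04267663]), 'attitude': array([[-0.67011883, -0.44974222,  0.59048513],
       [-0.74224253,  0.40163874, -0.53643484],
       [ 0.00409569, -0.79775827, -0.60296349]])}
```

View pics/scene0.png

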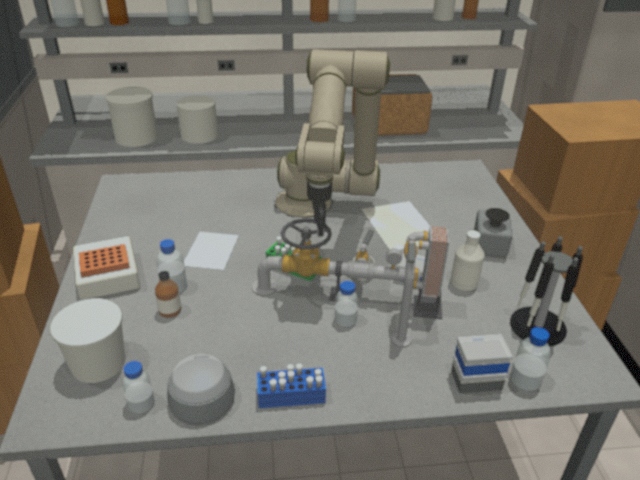

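View pics/side0.png

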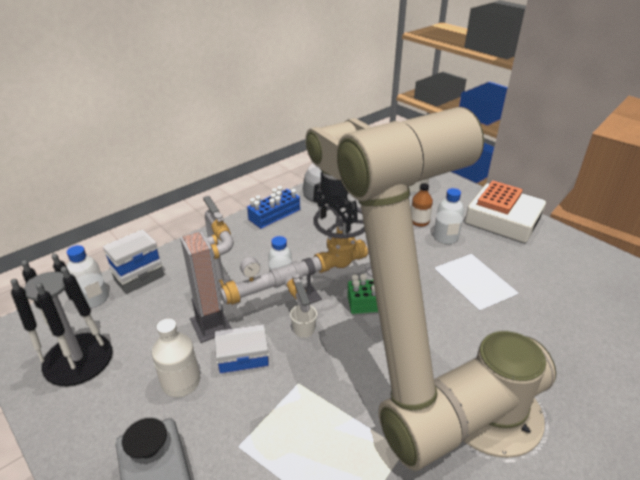

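The scene view shows the wheel around (305,234), the main pipe from (265,270) to (415,275), and the exchanger at (435,265). The side view shows the wheel at (340,220), partly behind the arm, and the drain cock at about (303,290).

```bash
cat > h.py <<'E'
from bench import monitor, imaging
import cv2, numpy as np
def ray(ci,u,v):
    d=ci["attitude"]@np.array([(u-ci["cx"])/ci["fx"],(v-ci["cy"])/ci["fy"],1]); return ci["position"],d
def onz(ci,u,v,z):
    p,d=ray(ci,u,v); return p+d*(z-p[2])/d[2]
def proj(ci,P):
    c=ci["attitude"].T@(np.array(P)-ci["position"]); return np.array([ci["fx"]*c[0]/c[2]+ci["cx"],ci["fy"]*c[1]/c[2]+ci["cy"]])
E
python3 - <<'E'
from h import *
s=imaging.camera_info("scene"); d=imaging.camera_info("side"); w=imaging.camera_info("wrist")
print(w)
print("wheel",onz(s,305,234,.235),onz(d,340,220,.235))
print("pipe",onz(s,330,268,.11),onz(s,410,272,.11)) 
a=cv2.imread("pics/scene0.png")[200:350,230:470]; b=cv2.imread("pics/side0.png")[170:350,180:400]
cv2.imwrite("pics/c1.png",cv2.resize(a,None,fx=3.3,fy=3.3,interpolation=cv2.INTER_CUBIC))
cv2.imwrite("pics/c2.png",cv2.resize(b,None,fx=3.3,fy=3.3,interpolation=cv2.INTER_CUBIC))
cv2.imwrite("pics/w0.png",imaging.get_image("wrist"))
E
```

```text
{'fx': 377.60946854733055, 'fy': 377.60946854733055, 'cx': 325.8523817394038, 'cy': 236.86849082479014, 'position': array([0.5492544 , 0.07664201, 0.37432024]), 'attitude': array([[ 9.99998551e-01, -1.27669609e-04, -1.69745689e-03],
       [-6.32986018e-04, -9.53566430e-01, -3.01182110e-01],
       [-1.58018610e-03,  3.01182748e-01, -9.53565129e-01]])}
wheel [ 0.56851705 -0.04179627  0.235     ] [ 0.56609609 -0.03880222  0.235     ]
pipe [0.58535828 0.03651854 0.11      ] [0.629294   0.28623348 0.11      ]
```

View pics/c1.png

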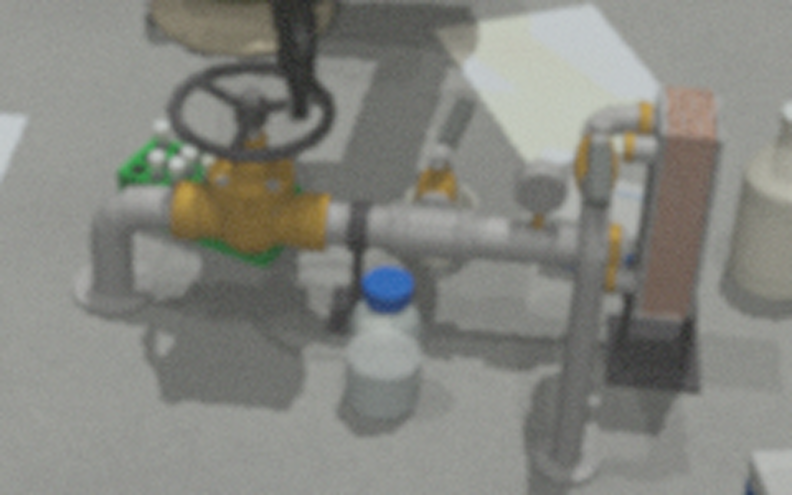

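View pics/c2.png

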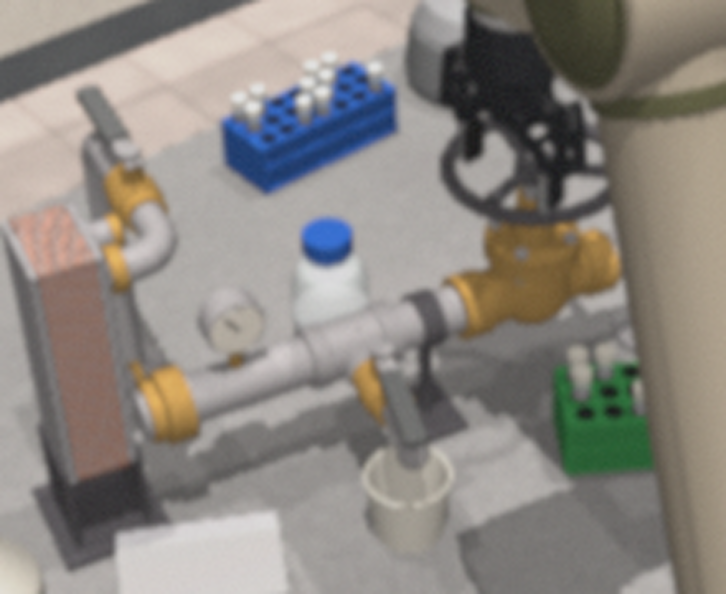

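View pics/w0.png

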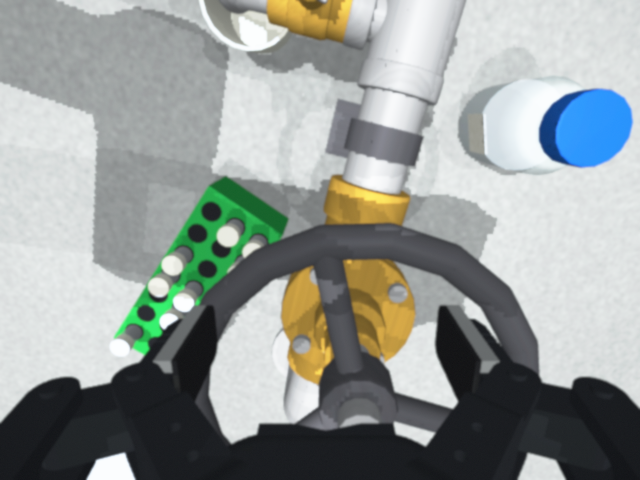

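The wrist view shows the wheel hub near (358,395), the rim top at (340,235), and the cock and beaker at the top edge. The crops show the drain lever pointing to the front and the wheel clear of the arm. In the picture the fingertips look higher than the TCP would suggest, so I'll lift, shut the fingers, and check the tip height there.

Call:
jog_arm(
  deltas=[
    [[0,0,4],[0,0,0]],
    [[0,0,4],[0,0,0]],
    [[0,0,4],[0,0,0]],
    [[-0.5,2.5,1],[0,0,0]],
    [[-0.5,2.5,0],[0,0,0]],
    [[-0.5,2.5,0],[0,0,0]],
    [[-0.5,2.5,0],[0,0,0]],
    [[0,0,0],[0,0,0]],
    [[0,0,0],[0,0,0]],
    [[0,0,0],[0,0,0]],
  ],
  grip=1,
  force=40,
)

```text
time_s: 1.4
tool_pos: [0.5302, 0.0993, 0.3217]
tool_rot: [[0.001, 1.0, -0.0], [1.0, -0.001, -0.0], [-0.0, -0.0, -1.0]]
wrist_force: [0.2, -0.3, 0.8]
opening: 0.003
grasp_force: 0.0
```

Run:
```python
from h import *
o=monitor.get_obs(); print(o["tool_pos"],o["opening"])
w=imaging.camera_info("wrist"); print(w["position"])
cv2.imwrite("pics/w1.png",imaging.get_image("wrist"))
cv2.imwrite("pics/s1.png",imaging.get_image("scene"));cv2.imwrite("pics/d1.png",imaging.get_image("side"))
for n in("wrist","scene","side"): print(n,proj(imaging.camera_info(n),o["tool_pos"]))
```

```text
[0.53015634 0.0992656  0.32173216] 0.0034414580912860994
[0.5296329  0.17590174 0.50466244]
wrist [327.41850305 271.43794105]
scene [349.76854613 201.21346815]
side [310.10121901 218.65207609]
```

View pics/w1.png

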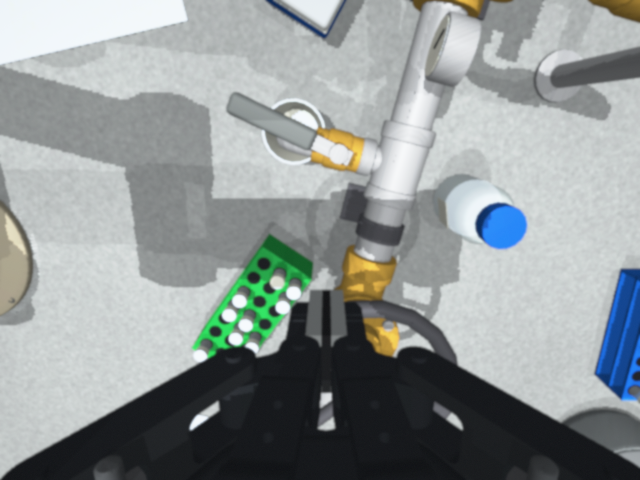

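The wrist view shows the drain lever from its pivot at (340,153) to its end at (235,105). The main pipe runs up the middle and the shut tips are at (326,290), where the TCP projects to (327,271). I'll check the tip height in the other views.

Run:
```python
from h import *
w=imaging.camera_info("wrist"); s=imaging.camera_info("scene"); d=imaging.camera_info("side")
for n,u,v,z in [("pivot",340,153,.155),("end",236,104,.151),("start",313,136,.151),("pipeA",428,30,.131),("pipeB",382,222,.131),("main/branch",400,165,.131)]: print(n,onz(w,u,v,z))
T=monitor.get_obs()["tool_pos"]
out=[]
for f,ci in(("s1",s),("d1",d)):
    im=cv2.imread(f"pics/{f}.png"); p=proj(ci,T); x,y=p.astype(int)
    c=cv2.resize(im[y-60:y+30,x-45:x+45],(400,400),interpolation=cv2.INTER_CUBIC)
    for k in range(0,7,1):
        q=(proj(ci,T+[0,0,.01*k])-[x-45,y-60])*400/90; cv2.circle(c,tuple(q.astype(int)),3,(0,0,255) if k%5 else (0,255,0),-1)
    out.append(c)
cv2.imwrite("pics/tips.png",np.hstack(out))
```

```text
pivot [0.54216761 0.14535259 0.155     ]
end [0.44992988 0.18759122 0.151     ]
start [0.51770036 0.16012936 0.151     ]
pipeA [0.61983832 0.24977865 0.131     ]
pipeB [0.58677936 0.07385328 0.131     ]
main/branch [0.6018931 0.1316457 0.131    ]
```

View pics/tips.png

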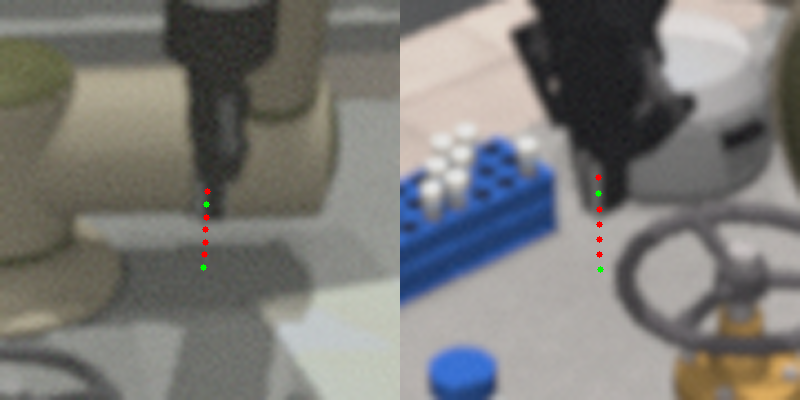

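In both views the real fingertips sit about 40 mm above the reported TCP, so I'll command reported z = true tip z − 0.04. The drain pivot is at about (0.5415, 0.1435) and the lever points about 23° from world −x. Moving beside the lever now.

Call:
jog_arm(
  deltas=[
    [[-3.5,1.8,-2],[0,0,0]],
    [[-3.5,1.8,-2],[0,0,0]],
    [[0,0,-4.6],[0,0,0]],
    [[0,0,-4.6],[0,0,0]],
    [[0,0,-4.6],[0,0,0]],
    [[0,0,-2.6],[0,0,0]],
    [[0,0,-2],[0,0,0]],
    [[0,0,0],[0,0,0]],
    [[0,0,0],[0,0,0]],
    [[0,0,0],[0,0,0]],
  ],
)

```text
time_s: 2.8
tool_pos: [0.4605, 0.136, 0.0988]
tool_rot: [[0.0, 1.0, 0.002], [1.0, -0.0, 0.0], [0.0, 0.002, -1.0]]
wrist_force: [0.2, 1.4, -0.4]
opening: 0.003
grasp_force: 0.0
```

Run:
```python
from h import *
o=monitor.get_obs(); T=o["tool_pos"]; print(T,o["wrist_force"])
out=[]
for n in("wrist","side"):
    ci=imaging.camera_info(n); im=imaging.get_image(n)
    if n=="wrist": c=cv2.resize(im[:,100:560],(383,400))
    else:
        x,y=proj(ci,[.5,.14,.15]).astype(int)
        c=cv2.resize(im[y-60:y+60,x-60:x+60],(400,400),interpolation=cv2.INTER_CUBIC)
        for k in range(0,7):
            q=(proj(ci,T+[0,0,.01*k])-[x-60,y-60])*400/120; cv2.circle(c,tuple(q.astype(int)),2,(0,0,255) if k%5 else (0,255,0),-1)
    out.append(c)
cv2.imwrite("pics/pre.png",np.hstack(out))
```

```text
[0.46051052 0.1359507  0.0988156 ] [ 0.2188327   1.40278533 -0.4164298 ]
```

View pics/pre.png

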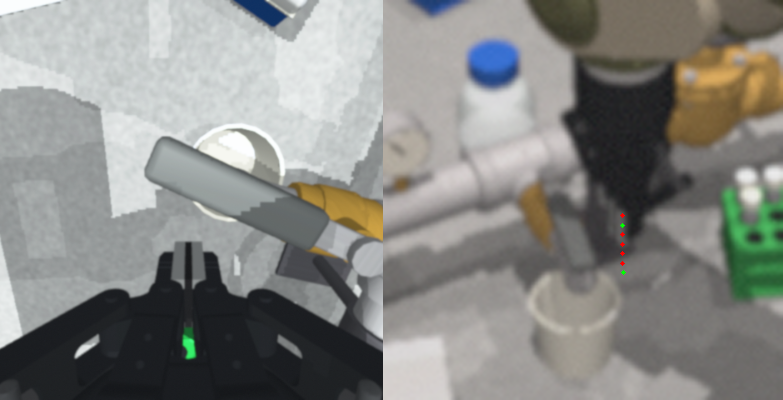

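The side view shows the shut tips standing beside the lever, with the real tip about 4 marks above the TCP projection. The wrist view shows the handle running from (150,165) to (320,240), clear of the fingers. Sweeping the lever now.

Call:
jog_arm(
  deltas=[
    [[0.5,1.35,-0.4],[0,0,0]],
    [[0.3,1.55,0],[0,0,0]],
    [[0.6,1.5,0],[0,0,0]],
    [[0.9,1.3,0],[0,0,0]],
    [[1.2,1.1,0],[0,0,0]],
    [[1.3,0.8,0],[0,0,0]],
    [[0.9,0.35,0],[0,0,0]],
    [[0,0,0],[0,0,0]],
    [[0,0,0],[0,0,0]],
    [[0,0,0],[0,0,0]],
  ],
)

```text
time_s: 4.15
tool_pos: [0.5169, 0.2155, 0.0941]
tool_rot: [[0.0, 1.0, 0.0], [1.0, -0.0, 0.0], [0.0, 0.0, -1.0]]
wrist_force: [0.3, 0.5, -0.4]
opening: -0.001
grasp_force: 0.0
```

Run:
```python
from h import *
o=monitor.get_obs(); T=o["tool_pos"]; print(T,o["wrist_force"])
w=imaging.camera_info("wrist"); im=imaging.get_image("wrist"); cv2.imwrite("pics/w3.png",im)
print("pivot px",proj(w,[.5415,.1435,.155]),"shut end px",proj(w,[.5415+.107*.18,.1435+.107*.984,.151]))
```

```text
[0.51691655 0.21547825 0.09411249] [ 0.31413994  0.52919151 -0.40754339]
pivot px [385.40025689 482.653108  ] shut end px [452.22243561 246.10188413]
```

View pics/w3.png

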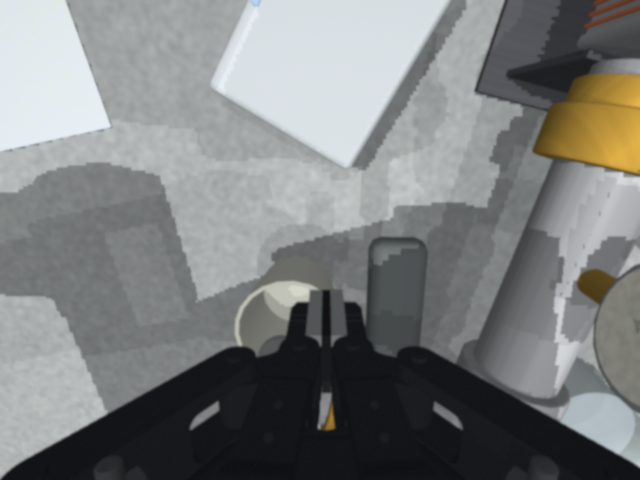

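The wrist view shows the handle's end at (397,243), now pointing roughly along world +y. That is about 10° short of square (expected end at (452,246)), with a small gap to the finger. Pushing a little more.

Call:
jog_arm(
  deltas=[
    [[0.4,0.1,0],[0,0,0]],
    [[0.4,0.1,0],[0,0,0]],
    [[0.4,0.1,0],[0,0,0]],
    [[0.3,0,0],[0,0,0]],
    [[0.2,0,0],[0,0,0]],
    [[0.2,0,0],[0,0,0]],
    [[0,0,0],[0,0,0]],
    [[0,0,0],[0,0,0]],
    [[0,0,0],[0,0,0]],
    [[0,0,0],[0,0,0]],
  ],
)

```text
time_s: 5.45
tool_pos: [0.5342, 0.2185, 0.0936]
tool_rot: [[-0.0, 1.0, -0.004], [1.0, 0.0, -0.001], [-0.001, -0.004, -1.0]]
wrist_force: [-11.1, -2.3, 3.1]
opening: 0.002
grasp_force: 4.6
```

```bash
cat > lev.py <<'E'
from h import *
o=monitor.get_obs(); print(o["tool_pos"],o["wrist_force"])
w=imaging.camera_info("wrist"); im=imaging.get_image("wrist"); cv2.imwrite("pics/w4.png",im)
e=proj(w,[.5415+.107*.18,.1435+.107*.984,.151]); print("shut end px",e)
h=cv2.cvtColor(im,cv2.COLOR_BGR2HSV); m=((h[...,1]<45)&(h[...,2]>60)&(h[...,2]<115)).astype(np.uint8)
m=cv2.morphologyEx(m,cv2.MORPH_OPEN,np.ones((5,5)))
n,l,st,c=cv2.connectedComponentsWithStats(m)
for i in range(1,n):
    if st[i,4]>1500:print(st[i],c[i])
y=int(e[1])+40; print(im[y,int(e[0])-110:int(e[0])+60:6].mean(1).astype(int), int(e[0])-110)
E
python3 lev.py
```

```text
[0.53421897 0.21845003 0.09364895] [-11.07815562  -2.28153888   3.07106492]
shut end px [402.33187819 254.8124907 ]
[  451     0   189   119 11819] [540.22480751  46.98942381]
[ 434  167   89  196 3485] [480.86685796 277.20918221]
[ 368  233   77  124 5704] [406.76314867 297.62149369]
[ 546  268   94  168 9829] [601.57544002 355.56292604]
[173 113 110  95  94  65  25  94  94 128 126 132 120 111  71  66  81  90
  90  90  90  89  89  88  92 123 122 138 145] 292
```

There is 11 N against the lever, well above its ~3 N friction, so it is on its stop. I'll retreat and measure the wheel from the two clear fixed views already saved.

Call:
jog_arm(
  deltas=[
    [[-1.5,0,0],[0,0,0]],
    [[-1.5,0,0],[0,0,0]],
    [[0,0,5],[0,0,0]],
    [[0,0,5],[0,0,0]],
    [[0,0,5],[0,0,0]],
    [[0,0,5],[0,0,0]],
    [[0,0,3],[0,0,0]],
    [[0,0,0],[0,0,0]],
    [[0,0,0],[0,0,0]],
    [[0,0,0],[0,0,0]],
  ],
)

```text
time_s: 6.75
tool_pos: [0.5058, 0.2185, 0.3227]
tool_rot: [[0.0, 1.0, -0.002], [1.0, -0.0, -0.0], [-0.0, -0.002, -1.0]]
wrist_force: [0.5, 0.9, -0.9]
opening: 0.001
grasp_force: 0.0
```

```bash
cat > whl.py <<'E'
from h import *
import sys
from scipy.optimize import least_squares
def analyse(im,ci,hub=(.567,-.04),thr=80,step=5,mar=22):
    hs=cv2.cvtColor(im,cv2.COLOR_BGR2HSV); v,u=np.nonzero((hs[...,2]<thr)&(hs[...,1]<90))
    P=np.array([onz(ci,a,b,.235)[:2] for a,b in zip(u,v)]); c=np.array(hub)
    for _ in range(4):
        r=np.linalg.norm(P-c,axis=1); Q=P[abs(r-.073)<(.02 if _<2 else .011)]
        c=least_squares(lambda p:np.linalg.norm(Q-p,axis=1)-.073,c,loss="soft_l1",f_scale=.004).x
    g=cv2.GaussianBlur(hs[...,2],(3,3),0); prof=[]
    for a in range(0,360,step):
        s=[proj(ci,[c[0]+r*np.cos(np.radians(a)),c[1]+r*np.sin(np.radians(a)),.235]) for r in (.04,.046,.052)]
        prof.append(int(np.mean([g[int(round(y)),int(round(x))] for x,y in s])))
    prof=np.array(prof); return c,len(Q),prof
if __name__=="__main__":
    for n,f in(("scene",sys.argv[1]),("side",sys.argv[2])):
        c,k,p=analyse(cv2.imread(f),imaging.camera_info(n),step=8)
        print(n,c,k); print([(a,int(b)) for a,b in zip(range(0,360,8),p)])
E
python3 - <<'E'
from h import *
o=monitor.get_obs();print(o["tool_pos"],o["wrist_force"])
cv2.imwrite("pics/w5.png",imaging.get_image("wrist"));cv2.imwrite("pics/s5.png",imaging.get_image("scene"));cv2.imwrite("pics/d5.png",imaging.get_image("side"))
E
python3 whl.py pics/s1.png pics/d1.png
```

```text
[0.50584647 0.21847026 0.32271272] [ 0.53364978  0.91562883 -0.90047967]
scene [ 0.56572392 -0.04025405] 99
[(0, 107), (8, 107), (16, 103), (24, 103), (32, 108), (40, 109), (48, 119), (56, 133), (64, 142), (72, 144), (80, 139), (88, 122), (96, 99), (104, 82), (112, 95), (120, 123), (128, 139), (136, 143), (144, 143), (152, 144), (160, 146), (168, 152), (176, 154), (184, 152), (192, 149), (200, 142), (208, 123), (216, 98), (224, 102), (232, 129), (240, 148), (248, 152), (256, 152), (264, 153), (272, 152), (280, 153), (288, 153), (296, 153), (304, 151), (312, 150), (320, 138), (328, 125), (336, 99), (344, 89), (352, 99)]
side [ 0.56095613 -0.04871735] 169
[(0, 129), (8, 165), (16, 175), (24, 175), (32, 174), (40, 174), (48, 173), (56, 174), (64, 175), (72, 173), (80, 160), (88, 121), (96, 81), (104, 108), (112, 120), (120, 110), (128, 115), (136, 131), (144, 161), (152, 180), (160, 180), (168, 180), (176, 181), (184, 180), (192, 169), (200, 149), (208, 115), (216, 104), (224, 126), (232, 146), (240, 168), (248, 174), (256, 171), (264, 167), (272, 167), (280, 165), (288, 160), (296, 172), (304, 165), (312, 168), (320, 171), (328, 174), (336, 166), (344, 121), (352, 102)]
```

The lever push is done and the arm is clear. The wheel hub is at about (0.565, −0.042), with spokes near 102°, 220° and 343°. I'll enter the window at 42°, radius 43 mm.

Call:
jog_arm(
  deltas=[
    [[1.8,-4.6,0],[0,0,0]],
    [[1.8,-4.6,0],[0,0,0]],
    [[1.8,-4.6,0],[0,0,0]],
    [[1.8,-4.6,0],[0,0,0]],
    [[1.9,-4.7,0],[0,0,0]],
    [[0,0,-4],[0,0,0]],
    [[0,0,-4.5],[0,0,0]],
    [[0,0,-3],[0,0,0]],
    [[0,0,-2],[0,0,0]],
    [[0,0,-1.5],[0,0,0]],
  ],
)

```text
time_s: 8.15
tool_pos: [0.5968, -0.0125, 0.1728]
tool_rot: [[0.0, 1.0, -0.001], [1.0, -0.0, 0.0], [0.0, -0.001, -1.0]]
wrist_force: [0.1, 0.2, 0.3]
opening: 0.0
grasp_force: 0.0
```

Run:
```python
from h import *
o=monitor.get_obs();print(o["tool_pos"],o["wrist_force"])
T=o["tool_pos"]; out=[]
for n in("scene","side"):
    ci=imaging.camera_info(n); im=imaging.get_image(n); cv2.imwrite(f"pics/{n}6.png",im)
    x,y=proj(ci,[.565,-.042,.235]).astype(int); c=cv2.resize(im[y-50:y+40,x-45:x+45],(400,400),interpolation=cv2.INTER_CUBIC); out.append(c)
cv2.imwrite("pics/ins.png",np.hstack(out))
import math
for s,t in((42,242),(242,442)):
    p=[np.array([.565+.043*math.cos(math.radians(a)),-.042+.043*math.sin(math.radians(a))])*100 for a in range(s,t+1,20)]
    print([list(np.round(b-a,2)) for a,b in zip(p,p[1:])])
```

```text
[ 0.59680627 -0.01247294  0.17280203] [0.12069211 0.17291814 0.25260682]
[[np.float64(-1.18), np.float64(0.92)], [np.float64(-1.42), np.float64(0.46)], [np.float64(-1.49), np.float64(-0.05)], [np.float64(-1.38), np.float64(-0.56)], [np.float64(-1.11), np.float64(-1.0)], [np.float64(-0.7), np.float64(-1.32)], [np.float64(-0.21), np.float64(-1.48)], [np.float64(0.31), np.float64(-1.46)], [np.float64(0.79), np.float64(-1.27)], [np.float64(1.18), np.float64(-0.92)]]
[[np.float64(1.42), np.float64(-0.46)], [np.float64(1.49), np.float64(0.05)], [np.float64(1.38), np.float64(0.56)], [np.float64(1.11), np.float64(1.0)], [np.float64(0.7), np.float64(1.32)], [np.float64(0.21), np.float64(1.48)], [np.float64(-0.31), np.float64(1.46)], [np.float64(-0.79), np.float64(1.27)], [np.float64(-1.18), np.float64(0.92)], [np.float64(-1.42), np.float64(0.46)]]
```

View pics/ins.png

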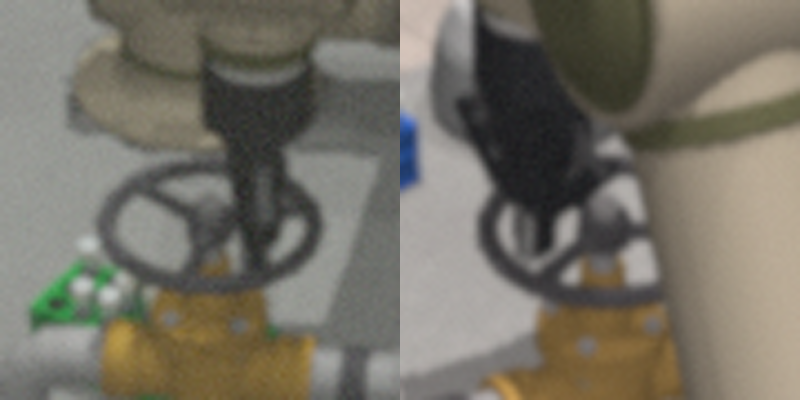

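The scene view shows the shut fingers in the window right of the hub, at about (255,235) in the left crop, between two spokes and reaching rim depth. Starting the anticlockwise drag at 20° per row.

Call:
jog_arm(
  deltas=[
    [[-1.18,0.92,0],[0,0,0]],
    [[-1.42,0.46,0],[0,0,0]],
    [[-1.49,-0.05,0],[0,0,0]],
    [[-1.38,-0.56,0],[0,0,0]],
    [[-1.11,-1.0,0],[0,0,0]],
    [[-0.7,-1.32,0],[0,0,0]],
    [[-0.21,-1.48,0],[0,0,0]],
    [[0.31,-1.46,0],[0,0,0]],
    [[0.79,-1.27,0],[0,0,0]],
    [[1.18,-0.92,0],[0,0,0]],
  ],
)

```text
time_s: 9.5
tool_pos: [0.5433, -0.0775, 0.1749]
tool_rot: [[-0.001, 1.0, -0.002], [1.0, 0.001, 0.002], [0.002, -0.002, -1.0]]
wrist_force: [-7.4, 5.3, 1.6]
opening: 0.002
grasp_force: 3.9
```

```bash
cat > st.py <<'E'
from h import *
o=monitor.get_obs();T=o["tool_pos"];r=T[:2]-[.565,-.042]
a=np.degrees(np.arctan2(r[1],r[0]));u=r/np.linalg.norm(r);f=o["wrist_force"]
print(T,"ang",a%360,"r",np.linalg.norm(r),"F",f,"Ft",f[:2]@[-u[1],u[0]],"Fr",f[:2]@u)
E
python3 st.py
```

```text
[ 0.54330274 -0.07748632  0.17487361] ang 238.55730065574332 r 0.041593866356884876 F [-7.41309061  5.27318203  1.60851601] Ft -9.075301451115612 Fr -0.6318739793512802
```

Call:
jog_arm(
  deltas=[
    [[1.42,-0.46,0],[0,0,0]],
    [[1.49,0.05,0],[0,0,0]],
    [[1.38,0.56,0],[0,0,0]],
    [[1.11,1.0,0],[0,0,0]],
    [[0.7,1.32,0],[0,0,0]],
    [[0.21,1.48,0],[0,0,0]],
    [[-0.31,1.46,0],[0,0,0]],
    [[-0.79,1.27,0],[0,0,0]],
    [[-1.18,0.92,0],[0,0,0]],
    [[-1.42,0.46,0],[0,0,0]],
  ],
)

```text
time_s: 10.75
tool_pos: [0.5728, 0.0008, 0.1759]
tool_rot: [[-0.0, 1.0, 0.008], [1.0, 0.0, -0.003], [-0.003, 0.008, -1.0]]
wrist_force: [10.0, -4.5, -1.7]
opening: -0.004
grasp_force: 4.1
```

```bash
python3 st.py
```

```text
[0.57275536 0.00081835 0.17588831] ang 79.73374923566934 r 0.043515014761978096 F [ 9.96651736 -4.50175699 -1.74175733] Ft -10.609270311607773 Fr -2.6534256590715612
```

Call:
jog_arm(
  deltas=[
    [[-1.49,-0.05,0],[0,0,0]],
    [[-1.38,-0.56,0],[0,0,0]],
    [[-1.11,-1.0,0],[0,0,0]],
    [[-0.7,-1.32,0],[0,0,0]],
    [[-0.21,-1.48,0],[0,0,0]],
    [[0.31,-1.46,0],[0,0,0]],
    [[0.79,-1.27,0],[0,0,0]],
    [[1.18,-0.92,0],[0,0,0]],
    [[1.42,-0.46,0],[0,0,0]],
    [[1.49,0.05,0],[0,0,0]],
  ],
)

```text
time_s: 12.0
tool_pos: [0.5719, -0.0825, 0.1742]
tool_rot: [[-0.0, 1.0, -0.004], [1.0, 0.0, 0.001], [0.001, -0.004, -1.0]]
wrist_force: [-8.6, 0.5, -0.3]
opening: -0.001
grasp_force: 3.3
```

```bash
python3 st.py
```

```text
[ 0.57186486 -0.08247331  0.17423586] ang 279.6265779922662 r 0.04105136826698514 F [-8.56254278  0.5383401  -0.34269211] Ft -8.351945421011015 Fr -1.962640193817669
```

Call:
jog_arm(
  deltas=[
    [[1.38,0.56,0],[0,0,0]],
    [[1.11,1.0,0],[0,0,0]],
    [[0.7,1.32,0],[0,0,0]],
    [[0.21,1.48,0],[0,0,0]],
    [[-0.31,1.46,0],[0,0,0]],
    [[-0.79,1.27,0],[0,0,0]],
    [[-1.18,0.92,0],[0,0,0]],
    [[0,0,0],[0,0,0]],
    [[0,0,0],[0,0,0]],
    [[0,0,0],[0,0,0]],
  ],
)

```text
time_s: 13.25
tool_pos: [0.5852, -0.0033, 0.1739]
tool_rot: [[0.0, 1.0, -0.0], [1.0, -0.0, 0.0], [0.0, -0.0, -1.0]]
wrist_force: [0.8, 0.6, 0.6]
opening: -0.003
grasp_force: 0.0
```

```bash
python3 st.py
```

```text
[ 0.58523515 -0.00329297  0.17394034] ang 62.40046414814253 r 0.043677177432640886 F [0.81339565 0.58727701 0.6258018 ] Ft -0.44875829772760806 Fr 0.8972863287034847
```

From here the stop may come at any time, so I'll use small steps and watch the force.

Call:
jog_arm(
  deltas=[
    [[-0.71,0.23,0],[0,0,0]],
    [[-0.71,0.23,0],[0,0,0]],
    [[0,0,0],[0,0,0]],
    [[0,0,0],[0,0,0]],
    [[0,0,0],[0,0,0]],
    [[0,0,0],[0,0,0]],
    [[0,0,0],[0,0,0]],
    [[0,0,0],[0,0,0]],
    [[0,0,0],[0,0,0]],
    [[0,0,0],[0,0,0]],
  ],
)

```text
time_s: 14.5
tool_pos: [0.5714, 0.0011, 0.174]
tool_rot: [[0.0, 1.0, 0.001], [1.0, -0.0, -0.0], [-0.0, 0.001, -1.0]]
wrist_force: [4.6, -2.4, 0.5]
opening: 0.0
grasp_force: 2.1
```

Call:
jog_arm(
  deltas=[
    [[-0.75,-0.02,0],[0,0,0]],
    [[-0.74,-0.03,0],[0,0,0]],
    [[0,0,0],[0,0,0]],
    [[0,0,0],[0,0,0]],
    [[0,0,0],[0,0,0]],
    [[0,0,0],[0,0,0]],
    [[0,0,0],[0,0,0]],
    [[0,0,0],[0,0,0]],
    [[0,0,0],[0,0,0]],
    [[0,0,0],[0,0,0]],
  ],
)

```text
time_s: 15.75
tool_pos: [0.5561, 0.0009, 0.1739]
tool_rot: [[-0.0, 1.0, -0.0], [1.0, 0.0, 0.0], [0.0, -0.0, -1.0]]
wrist_force: [1.9, 1.9, 0.9]
opening: -0.0
grasp_force: 1.5
```

Call:
jog_arm(
  deltas=[
    [[-0.69,-0.28,0],[0,0,0]],
    [[-0.69,-0.28,0],[0,0,0]],
    [[0,0,0],[0,0,0]],
    [[0,0,0],[0,0,0]],
    [[0,0,0],[0,0,0]],
    [[0,0,0],[0,0,0]],
    [[0,0,0],[0,0,0]],
    [[0,0,0],[0,0,0]],
    [[0,0,0],[0,0,0]],
    [[0,0,0],[0,0,0]],
  ],
)

```text
time_s: 17.0
tool_pos: [0.5422, -0.0048, 0.1739]
tool_rot: [[0.0, 1.0, -0.0], [1.0, -0.0, -0.0], [-0.0, -0.0, -1.0]]
wrist_force: [0.4, 1.1, -0.7]
opening: 0.001
grasp_force: 0.4
```

Call:
jog_arm(
  deltas=[
    [[-0.56,-0.5,0],[0,0,0]],
    [[-0.55,-0.5,0],[0,0,0]],
    [[0,0,0],[0,0,0]],
    [[0,0,0],[0,0,0]],
    [[0,0,0],[0,0,0]],
    [[0,0,0],[0,0,0]],
    [[0,0,0],[0,0,0]],
    [[0,0,0],[0,0,0]],
    [[0,0,0],[0,0,0]],
    [[0,0,0],[0,0,0]],
  ],
)

```text
time_s: 18.25
tool_pos: [0.5312, -0.0148, 0.1739]
tool_rot: [[-0.0, 1.0, -0.0], [1.0, 0.0, 0.0], [0.0, -0.0, -1.0]]
wrist_force: [2.1, 1.4, -1.1]
opening: -0.0
grasp_force: 1.2
```

Call:
jog_arm(
  deltas=[
    [[-0.35,-0.66,0],[0,0,0]],
    [[-0.35,-0.66,0],[0,0,0]],
    [[0,0,0],[0,0,0]],
    [[0,0,0],[0,0,0]],
    [[0,0,0],[0,0,0]],
    [[0,0,0],[0,0,0]],
    [[0,0,0],[0,0,0]],
    [[0,0,0],[0,0,0]],
    [[0,0,0],[0,0,0]],
    [[0,0,0],[0,0,0]],
  ],
)

```text
time_s: 19.5
tool_pos: [0.5242, -0.028, 0.1739]
tool_rot: [[-0.0, 1.0, -0.0], [1.0, 0.0, 0.0], [0.0, -0.0, -1.0]]
wrist_force: [1.1, 2.2, 1.2]
opening: 0.002
grasp_force: 1.1
```

Call:
jog_arm(
  deltas=[
    [[-0.1,-0.74,0],[0,0,0]],
    [[-0.11,-0.74,0],[0,0,0]],
    [[0,0,0],[0,0,0]],
    [[0,0,0],[0,0,0]],
    [[0,0,0],[0,0,0]],
    [[0,0,0],[0,0,0]],
    [[0,0,0],[0,0,0]],
    [[0,0,0],[0,0,0]],
    [[0,0,0],[0,0,0]],
    [[0,0,0],[0,0,0]],
  ],
)

```text
time_s: 20.75
tool_pos: [0.522, -0.0427, 0.1739]
tool_rot: [[-0.0, 1.0, -0.0], [1.0, 0.0, 0.0], [0.0, -0.0, -1.0]]
wrist_force: [0.7, 4.3, 1.8]
opening: -0.001
grasp_force: 1.7
```

Call:
jog_arm(
  deltas=[
    [[0.15,-0.73,0],[0,0,0]],
    [[0.16,-0.73,0],[0,0,0]],
    [[0,0,0],[0,0,0]],
    [[0,0,0],[0,0,0]],
    [[0,0,0],[0,0,0]],
    [[0,0,0],[0,0,0]],
    [[0,0,0],[0,0,0]],
    [[0,0,0],[0,0,0]],
    [[0,0,0],[0,0,0]],
    [[0,0,0],[0,0,0]],
  ],
)

```text
time_s: 22.0
tool_pos: [0.525, -0.0574, 0.1738]
tool_rot: [[0.0, 1.0, -0.0], [1.0, -0.0, 0.0], [0.0, -0.0, -1.0]]
wrist_force: [-4.4, 3.4, -0.5]
opening: 0.003
grasp_force: 2.5
```

Call:
jog_arm(
  deltas=[
    [[0.39,-0.63,0],[0,0,0]],
    [[0.4,-0.64,0],[0,0,0]],
    [[0,0,0],[0,0,0]],
    [[0,0,0],[0,0,0]],
    [[0,0,0],[0,0,0]],
    [[0,0,0],[0,0,0]],
    [[0,0,0],[0,0,0]],
    [[0,0,0],[0,0,0]],
    [[0,0,0],[0,0,0]],
    [[0,0,0],[0,0,0]],
  ],
)

```text
time_s: 23.25
tool_pos: [0.5331, -0.0702, 0.174]
tool_rot: [[0.0, 1.0, 0.0], [1.0, -0.0, -0.0], [-0.0, 0.0, -1.0]]
wrist_force: [-0.8, 0.7, -0.2]
opening: -0.004
grasp_force: 0.4
```

Call:
jog_arm(
  deltas=[
    [[0.59,-0.46,0],[0,0,0]],
    [[0.59,-0.46,0],[0,0,0]],
    [[0,0,0],[0,0,0]],
    [[0,0,0],[0,0,0]],
    [[0,0,0],[0,0,0]],
    [[0,0,0],[0,0,0]],
    [[0,0,0],[0,0,0]],
    [[0,0,0],[0,0,0]],
    [[0,0,0],[0,0,0]],
    [[0,0,0],[0,0,0]],
  ],
)

```text
time_s: 24.5
tool_pos: [0.5448, -0.0793, 0.1738]
tool_rot: [[0.0, 1.0, -0.0], [1.0, -0.0, 0.0], [0.0, -0.0, -1.0]]
wrist_force: [-3.4, 0.4, -1.5]
opening: 0.005
grasp_force: 1.7
```

Call:
jog_arm(
  deltas=[
    [[0.71,-0.23,0],[0,0,0]],
    [[0.71,-0.23,0],[0,0,0]],
    [[0,0,0],[0,0,0]],
    [[0,0,0],[0,0,0]],
    [[0,0,0],[0,0,0]],
    [[0,0,0],[0,0,0]],
    [[0,0,0],[0,0,0]],
    [[0,0,0],[0,0,0]],
    [[0,0,0],[0,0,0]],
    [[0,0,0],[0,0,0]],
  ],
)

```text
time_s: 25.75
tool_pos: [0.5591, -0.0839, 0.174]
tool_rot: [[-0.0, 1.0, 0.0], [1.0, 0.0, -0.0], [-0.0, 0.0, -1.0]]
wrist_force: [-1.6, -0.1, -0.4]
opening: 0.0
grasp_force: 1.2
```

Call:
jog_arm(
  deltas=[
    [[0.75,0.02,0],[0,0,0]],
    [[0.74,0.03,0],[0,0,0]],
    [[0,0,0],[0,0,0]],
    [[0,0,0],[0,0,0]],
    [[0,0,0],[0,0,0]],
    [[0,0,0],[0,0,0]],
    [[0,0,0],[0,0,0]],
    [[0,0,0],[0,0,0]],
    [[0,0,0],[0,0,0]],
    [[0,0,0],[0,0,0]],
  ],
)

```text
time_s: 27.0
tool_pos: [0.574, -0.0834, 0.1739]
tool_rot: [[0.0, 1.0, 0.0], [1.0, -0.0, -0.0], [-0.0, 0.0, -1.0]]
wrist_force: [-1.3, -0.0, -1.1]
opening: 0.0
grasp_force: 1.0
```

Call:
jog_arm(
  deltas=[
    [[0.69,0.28,0],[0,0,0]],
    [[0.69,0.28,0],[0,0,0]],
    [[0,0,0],[0,0,0]],
    [[0,0,0],[0,0,0]],
    [[0,0,0],[0,0,0]],
    [[0,0,0],[0,0,0]],
    [[0,0,0],[0,0,0]],
    [[0,0,0],[0,0,0]],
    [[0,0,0],[0,0,0]],
    [[0,0,0],[0,0,0]],
  ],
)

```text
time_s: 28.25
tool_pos: [0.5867, -0.0782, 0.1737]
tool_rot: [[0.0, 1.0, -0.003], [1.0, -0.0, -0.001], [-0.001, -0.003, -1.0]]
wrist_force: [-7.9, -3.4, -0.7]
opening: 0.001
grasp_force: 3.3
```

Call:
jog_arm(
  deltas=[
    [[0.3,0.22,0],[0,0,0]],
    [[0.3,0.23,0],[0,0,0]],
    [[0,0,0],[0,0,0]],
    [[0,0,0],[0,0,0]],
    [[0,0,0],[0,0,0]],
    [[0,0,0],[0,0,0]],
    [[0,0,0],[0,0,0]],
    [[0,0,0],[0,0,0]],
    [[0,0,0],[0,0,0]],
    [[0,0,0],[0,0,0]],
  ],
)

```text
time_s: 29.5
tool_pos: [0.5869, -0.0776, 0.1736]
tool_rot: [[0.004, 1.0, -0.017], [1.0, -0.004, -0.007], [-0.007, -0.017, -1.0]]
wrist_force: [-37.4, -21.5, 7.7]
opening: -0.003
grasp_force: 19.6
```

```bash
python3 st.py
```

```text
[ 0.58692213 -0.07760688  0.1735666 ] ang 301.619413792562 r 0.04181423089010958 F [-37.39124122 -21.47786026   7.66516492] Ft -43.10078061893263 Fr -1.3138154473497536
```

The wheel does not move under 43 N, so it is on the open stop. I'll read the spoke angles there before backing off.

```bash
cat > spk.py <<'E'
from h import *
import sys
t=sys.argv[1]
ims={}
for n in("scene","side"):
    im=imaging.get_image(n); cv2.imwrite(f"pics/{n}_{t}.png",im); ci=imaging.camera_info(n)
    g=cv2.GaussianBlur(cv2.cvtColor(im,cv2.COLOR_BGR2HSV)[...,2],(3,3),0)
    pr=[]
    for a in range(0,360,6):
        s=[proj(ci,[.565+r*np.cos(np.radians(a)),-.042+r*np.sin(np.radians(a)),.235]) for r in(.036,.042,.048,.054)]
        pr.append(int(np.mean([g[int(round(y)),int(round(x))] for x,y in s])))
    print(n,[(a,b) for a,b in zip(range(0,360,6),pr) if b<125])
E
python3 spk.py stop
```

```text
scene [(0, 102), (6, 104), (12, 110), (78, 106), (84, 90), (90, 91), (96, 103), (102, 122), (186, 121), (192, 91), (198, 68), (204, 71), (210, 78), (216, 77), (222, 74), (228, 67), (234, 69), (240, 78), (246, 92), (252, 92), (258, 104), (264, 106), (270, 106), (276, 107), (282, 98), (288, 98), (294, 90), (300, 81), (306, 74), (312, 63), (318, 62), (324, 64), (330, 71), (336, 86), (342, 98), (348, 97), (354, 101)]
side [(84, 108), (90, 98), (96, 108), (126, 111), (132, 107), (138, 108), (144, 107), (150, 119), (192, 121), (198, 97), (204, 84), (210, 93), (216, 103), (222, 112), (282, 122), (288, 63), (294, 42), (300, 52), (306, 76), (312, 81), (318, 80), (324, 71), (330, 88)]
```

Call:
jog_arm(
  deltas=[
    [[-0.6,-0.45,0],[0,0,0]],
    [[-1.38,-0.56,0],[0,0,0]],
    [[-1.49,-0.05,0],[0,0,0]],
    [[-1.42,0.46,0],[0,0,0]],
    [[-1.18,0.92,0],[0,0,0]],
    [[-0.79,1.27,0],[0,0,0]],
    [[-0.31,1.46,0],[0,0,0]],
    [[0.21,1.48,0],[0,0,0]],
    [[0,0,0],[0,0,0]],
    [[0,0,0],[0,0,0]],
  ],
)

```text
time_s: 30.85
tool_pos: [0.5242, -0.0277, 0.1739]
tool_rot: [[-0.0, 1.0, 0.0], [1.0, 0.0, 0.001], [0.001, 0.0, -1.0]]
wrist_force: [0.3, -0.1, 0.4]
opening: 0.004
grasp_force: 0.0
```

```bash
python3 st.py; python3 spk.py b1
```

```text
[ 0.52420214 -0.02768612  0.17393121] ang 160.6666350213135 r 0.04323600867155436 F [ 0.28810629 -0.14315109  0.35613663] Ft 0.03969695660578616 Fr -0.31925165661284016
scene [(0, 102), (6, 92), (12, 78), (18, 82), (24, 123), (120, 112), (126, 88), (132, 77), (138, 93), (144, 91), (150, 69), (156, 61), (162, 70), (168, 85), (174, 114), (234, 119), (240, 97), (246, 85), (252, 88), (258, 104), (264, 122), (342, 120), (348, 109), (354, 104)]
side [(6, 91), (12, 77), (18, 91), (126, 87), (132, 61), (138, 72), (144, 76), (150, 80), (156, 81), (162, 60), (168, 52), (174, 60), (180, 83), (186, 105), (192, 103), (198, 96), (204, 75), (210, 65), (216, 56), (222, 45), (228, 39), (234, 39), (240, 42), (246, 45), (252, 46), (258, 44), (264, 36), (270, 34), (276, 33), (282, 34), (288, 34), (294, 33), (300, 34), (306, 34), (312, 37), (318, 53), (324, 88), (330, 59), (336, 70), (342, 122)]
```

The wheel is about 74° back, so it needs about 16° more.

Call:
jog_arm(
  deltas=[
    [[0.16,0.29,0],[0,0,0]],
    [[0.16,0.29,0],[0,0,0]],
    [[0.16,0.29,0],[0,0,0]],
    [[0.16,0.28,0],[0,0,0]],
    [[0.16,0.28,0],[0,0,0]],
    [[0,0,0],[0,0,0]],
    [[0,0,0],[0,0,0]],
    [[-0.4,-0.6,0],[0,0,0]],
    [[0,0,0],[0,0,0]],
    [[0,0,0],[0,0,0]],
  ],
)

```text
time_s: 32.2
tool_pos: [0.5282, -0.0196, 0.174]
tool_rot: [[0.0, 1.0, 0.0], [1.0, -0.0, 0.0], [0.0, 0.0, -1.0]]
wrist_force: [-0.4, -1.4, 0.6]
opening: -0.001
grasp_force: 0.0
```

```bash
python3 st.py; python3 spk.py b2
```

```text
[ 0.52822746 -0.01962109  0.17395413] ang 148.67627858786312 r 0.04304689751339418 F [-0.38131931 -1.3872371   0.5901908 ] Ft 1.3832760547791105 Fr -0.3954472720561177
scene [(0, 83), (6, 100), (12, 109), (18, 124), (96, 123), (102, 96), (108, 80), (114, 78), (120, 93), (126, 104), (132, 98), (138, 75), (144, 61), (150, 59), (156, 73), (162, 102), (210, 124), (216, 104), (222, 90), (228, 85), (234, 99), (342, 117), (348, 91), (354, 77)]
side [(0, 121), (108, 79), (114, 67), (120, 83), (126, 93), (132, 82), (138, 78), (144, 84), (150, 64), (156, 42), (162, 64), (168, 91), (204, 105), (210, 96), (216, 81), (222, 62), (228, 47), (234, 43), (240, 48), (246, 56), (252, 60), (258, 59), (264, 54), (270, 43), (276, 36), (282, 34), (288, 34), (294, 33), (300, 34), (306, 34), (312, 34), (318, 34), (324, 35), (330, 48), (336, 58), (342, 50), (348, 45), (354, 83)]
```

The wheel is now about 94° back, inside the allowed 67–113°. Lifting straight out, then a final check of the wheel and drain lever.

Call:
jog_arm(
  deltas=[
    [[0,0,2],[0,0,0]],
    [[0,0,3],[0,0,0]],
    [[0,0,4],[0,0,0]],
    [[0,0,4],[0,0,0]],
    [[0,2.5,2],[0,0,0]],
    [[0,4,0],[0,0,0]],
    [[0,4,0],[0,0,0]],
    [[0,1.5,0],[0,0,0]],
    [[0,0,0],[0,0,0]],
    [[0,0,0],[0,0,0]],
  ],
)

```text
time_s: 33.55
tool_pos: [0.5283, 0.0993, 0.3238]
tool_rot: [[0.001, 1.0, -0.0], [1.0, -0.001, -0.0], [-0.0, -0.0, -1.0]]
wrist_force: [-0.2, -0.7, -0.2]
opening: 0.003
grasp_force: 0.0
```

```bash
python3 st.py; python3 spk.py b3
python3 - <<'E'
from h import *
w=imaging.camera_info("wrist"); im=imaging.get_image("wrist")
for a in(80,90):
    t=np.radians(10.4+a); cv2.line(im,*[tuple(proj(w,[.5415-r*np.cos(t),.1435+r*np.sin(t),.151]).astype(int).tolist()) for r in(0,.107)],(0,0,255) if a<90 else (0,255,0),1)
cv2.imwrite("pics/final.png",im)
E
```

```text
[0.52833952 0.0993172  0.32381709] ang 104.5430717534518 r 0.1459950065408584 F [-0.20463696 -0.68188322 -0.20703832] Ft 0.36930636274991646 Fr -0.6086491783373661
scene [(0, 93), (6, 102), (12, 103), (18, 103), (24, 106), (30, 106), (36, 113), (42, 116), (48, 124), (96, 120), (102, 96), (108, 82), (114, 84), (120, 102), (126, 122), (216, 116), (222, 102), (228, 94), (234, 103), (336, 116), (342, 106), (348, 97), (354, 93)]
side [(108, 93), (114, 79), (120, 90), (126, 104), (132, 116), (138, 119), (144, 123), (222, 114), (228, 103), (234, 113), (348, 101), (354, 104)]
```

View pics/final.png

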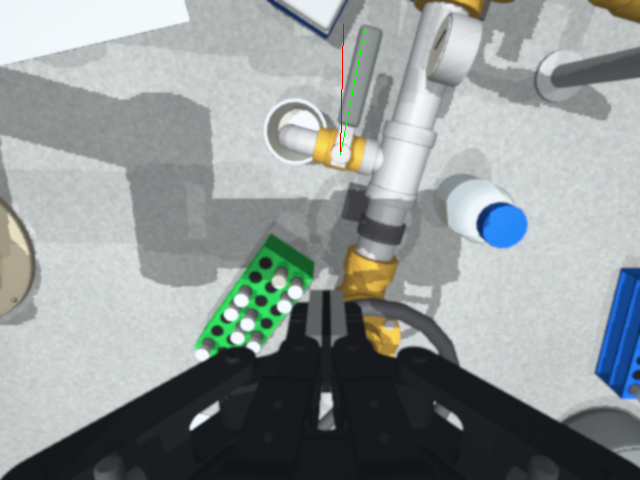

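The final wrist view shows the drain lever, ending at (368,30), square across its branch and parallel to the main pipe, at or past the green 90° line. The rack and beaker have not moved. The wheel spokes read about 112°, 228° and 352°, roughly 92° back from the stop. Handing in.

```bash
python3 -c "
from bench import workorder
print(workorder.hand_in())"
```

```text
the job is handed in; nothing more can be done
None
```

I've handed the job in: the drain cock is shut square against its stop, the supply wheel was opened to its stop and backed off about 92°, and the return lever and labware were never touched; no verdict came back.

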